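# Turn the trolley wheel until its valve is at the top

### The job

The trolley wheel on the slanted blue stand is about to be pumped up. Push its yellow spokes round, one after another, until the red-capped valve stem sits straight up at the very top of the wheel, in line with the stand's red pointer, then leave the wheel still. Only push on the spokes with the fingers: keep off the tyre (its patch is still curing) and the valve stem, do not pick up or shove the stand, which is not screwed down, and leave the striker rack, tiffin box, saucer and grey case where they are.

Things in the scene. Friction and masses are not known exactly. Their poses are not given: they have to be found in the camera images.
- stand: Loose 4.5 kg blue wheel stand; origin under the centre of its 220 (x) x 340 (y) x 14 mm base plate, z up. It holds the wheel slanted 25 degrees from level, rising to the stand's +x. In its frame: uphill u = (cos 25, 0, sin 25), sideways v = y, wheel normal n = (-sin 25, 0, cos 25). Uprights 60 x 16 mm at y = +-157 mm, 160 mm high, left and right of the wheel.
- axle (a point): Centre of the wheel (its mid-plane), 120 mm above the stand's origin; axes of the stand. The black hub round it has radius 22 mm and is 44 mm long along n.
- bar (a point): Centre of the front face of the upper cross-bar, 34 mm from the wheel's centre along n. Two level bars along the stand's y, 36 mm wide (along u), 330 mm long, 8 mm thick, carry the axle: 26 to 34 mm from the mid-plane, one in front and one behind. They part the spokes into an upper and a lower half: a finger between spokes must be drawn out to pass a bar.
- pointer (a point): Red pointer, 12 mm wide, on a post beyond the wheel's top: 158 mm from the wheel's centre along u and 16 mm along n.
- wheel (a joint): Wheel angle, rad. 0 or any whole turn = valve at the very top, under the pointer. At angle a the valve lies from the wheel's centre along u cos a + v sin a (pi/2: to the stand's +y; pi: bottom), so positive is counter-clockwise looking down on it. Turns either way without stops, bearing drag about 0.13 N m, and stays where it is left.
- tyre: Wheel with black tyre, 260 mm outer, 180 mm inner diameter, 40 mm thick; yellow rim inside it, inner radius 85 mm. Origin at the wheel's centre, turning with it: x to the valve, z = n. Five yellow spokes, 12 mm wide, +-7 mm thick about the mid-plane, run hub to rim at +-36, +-108 and 180 degrees from the valve; the gaps are open through, 53 mm wide at radius 52 mm.
- valve: Valve stem with a red cap (10 mm diameter), in the middle of the gap between two spokes; it points from the rim towards the hub and reaches from the rim in to 67 mm from the axle. Origin at the wheel's centre. Not to be pressed.
- valve_cap (a point): Inner end of the valve's red cap, 67 mm from the axle in the wheel's mid-plane.
- rack: Bystander: wooden rack 50 x 150 x 57 mm with red, black, white and green strikers upright in its slots (76 mm high in all); origin at the centre of its underside.
- tiffin: Bystander: closed round steel tiffin box, 112 mm diameter, 148 mm high with its bail handle; origin at the centre of its underside.
- saucer: Bystander: white ceramic saucer, 140 mm diameter, 20 mm high; origin at the centre of its underside.
- case: Bystander: grey plastic push-button storage case, 90 x 120 x 47 mm; origin at the centre of its underside.

How it is judged:
At the end, for the whole second after the job is handed in: The valve stem is at the top of the wheel within 0.1 rad (cap within 6.7 mm sideways of the stand's centre line, on the uphill side), the wheel at rest, the stand within 20 mm of its starting place and standing flat, the four bystanders within 15 mm of theirs (y of valve_cap in the frame of stand between -0.0067 and 0.0067 m and z of valve_cap in the frame of stand above 0.14 m and velocity of joint wheel between -0.03 and 0.03 rad/s and distance of stand from where it was at the start of the episode below 0.02 m and angle between stand's own z axis and vertical below 0.05 rad and distance of each of rack, tiffin, saucer, case from where it was at the start of the episode below 0.015 m); the robot touches nothing.
It fails at once if the tyre is pressed with more than 4 N (contact force between tyre and the fingers above 4 N or contact force between tyre and the arm above 4 N).
It fails at once if the valve stem is pressed with more than 2 N (contact force between valve and the fingers above 2 N or contact force between valve and the arm above 2 N).
It fails at once if the stand is lifted, tipped or shoved more than 20 mm (distance of stand from where it was at the start of the episode above 0.02 m or angle between stand's own z axis and vertical above 0.08 rad).
It fails at once if a bystander is lifted, carried or pushed more than 15 mm (distance of any of rack, tiffin, saucer, case from where it was at the start of the episode above 0.015 m).
It also fails if it takes over 64 s, if anything falls off the work surface, if the arm or the gripper's body presses on something with over 40 N, if the wrist force passes 120 N, or if a joint passes its speed limit or range.

### The arm

A 6-joint arm with a two-finger parallel gripper is mounted at the origin on the work surface. World frame = base frame: x ahead of the robot, y to its left, z up, the work surface at z = 0. Lengths are in m, angles in rad, forces in N, time in s.
With the tool pointing down it reaches from about 0.425 to 0.95 m from the base axis. Payload 3.5 kg.
Tool frame: the origin (TCP) lies at the very end of the fingers, on their centre line; the grasp point (between the pads) lies 19 mm behind it; z points along the fingers, y is the line along which they close (so a half turn about z gives the same grasp; the last joint's range is limited). The gripper opens to 85 mm and grips with 20 to 120 N. Pads are 22 mm wide; open, the fingers measure 114 mm over their backs; the gripper's body (76 mm by 85 mm) begins 54 mm behind the grasp point. The pads swing forward as they close: fully open they stand 13 mm farther back than shut.
Start: joints at [-1.372, 0.286, 1.577, -0, 1.279, -0.15], TCP at [0.231, -0.634, 0.231] pointing down, gripper open.
Joint ranges: [-2.77, 2.77], [-0.9, 2.22], [0.21, 2.48], [-1.53, 4.67], [0.24, 2.81], [-2.84, 2.84]. Speed limits (rad/s): [2.79, 2.79, 3.14, 3.14, 3.14, 3.14].

### API

Orientations are given as a unit quaternion [x, y, z, w].
In Python, from plant import ctrl, optics, sign_off gives the robot as it stands.
- The arm moves only by the shell command python3 -m creep 'ROWS' [FORCE]. ROWS is JSON, a list of rows, each an object of numbers: "x", "y", "z": the shift along the tool's x, y, z in mm; "rx", "ry", "rz": the turn, a rotation vector about the tool's x, y, z in degrees; "grip": the opening, from 0 (shut) to 1 (fully open). In form: [{"x": .., "y": .., "z": .., "rx": .., "ry": .., "rz": .., "grip": ..}, ...]. A call has exactly 10 rows; each row shifts and turns the commanded pose from where the row before left it, along the tool's axes as they then stand; what a row does not reach is not made up. A row lasts 1/12 s, in which the tool goes at most 41.7 mm and 7.16 degrees, less where a joint would pass 70% of its speed; a pose out of reach is approached as far as the arm can. A call with a gripper value outside its range is refused whole. The fingers move at their own pace and stop on an object; FORCE is the grip in N (left out, the last holds). Time passes only in rows, so rows that do not move let the fingers close, or fill a call up. It gives the time, the measured TCP pose, the force, the opening and the grip force at its end, in the units of the state.
- ctrl.get_state(): the state, without advancing time (a new reading comes with each control period).
- optics.read_camera(name): name is "scene" or "top"; returns a dict with "color" (400x640x3 uint8, blue, green, red), "K" (3x3 intrinsics, pixels), "R" (3x3) and "t" (3): a world point X has camera coordinates R X + t. Camera axes: x right, y down, z forward; pixel columns grow to the right and rows downward; lengths in m; the calibration is good to about 2 mm. A picture is of the moment at which its call begins. There is no depth.
- sign_off(): hands the job in; it is judged then, once.
The state is a dict: "time": time; "qpos": joint angles; "dq": joint speeds; "joint_efforts": joint torques, N m; "eef_pos": TCP position; "tcp_rot": TCP orientation; "contact_force": force on the tool from outside, world axes, zero at the start; "wrist_torque": the same for the moment, N m; "opening": opening from 0.0 (shut) to 1.0 (fully open); "finger_force": force on a finger pad.
Only numpy, scipy, OpenCV 4.12 (cv2) and the standard library are available. Lean on these libraries where they do the work, as an engineer would, in place of code of your own. Each camera call takes 0.05 s, during which the arm holds its last target. There are 200 camera calls.

## Working session

There is one attempt and no reset: what is moved stays moved. The work goes in short steps, Python scripts to look and compute and a shell command to move; the robot and the scene stay as the last step left them, time stands still between calls to the robot, and variables do not carry over. Pictures are saved under pics/ and viewed, at most 10 in all, crops included, and the job is handed in when it is done.

```bash
mkdir -p pics
python3 - <<'E'
from plant import ctrl, optics
import cv2
for n in ("scene","top"):
    c=optics.read_camera(n); cv2.imwrite(f"pics/{n}0.png",c["color"]); print(n,c["K"].tolist(),c["R"].tolist(),c["t"].tolist())
s=ctrl.get_state(); print(s)
E
```

```text
scene [[404.9182451671538, 0.0, 317.69668524645397], [0.0, 404.9182451671538, 199.40146294909295], [0.0, 0.0, 1.0]] [[-0.789194820160811, 0.6141427157726614, 0.0005103868385076725], [0.3412990498902033, 0.4392717931317586, -0.8309965404878975], [-0.510574670714666, -0.6556439707815435, -0.5562773491725339]] [0.45395000053873064, -0.09248863952037187, 1.6625199257864336]
top [[488.40415390066687, 0.0, 318.3585587076197], [0.0, 488.40415390066687, 197.39881802573564], [0.0, 0.0, 1.0]] [[-0.016145515982066264, -0.9997940973567995, 0.012291672147231312], [-0.995556247942496, 0.014934000782065691, -0.09297705525181957], [0.09277434718892659, -0.01373821353537062, -0.9955923774278933]] [-0.0065134493997496355, 0.574383142070422, 1.602127238507614]
{'time': 0.1, 'qpos': array([-1.37197666e+00,  2.87113306e-01,  1.57800427e+00, -9.39654508e-07,
        1.27862051e+00, -1.49980686e-01]), 'dq': array([-4.70467097e-04, -1.10910396e-03, -4.63197449e-03,  6.72455290e-05,
       -2.01798606e-03,  1.39539485e-03]), 'joint_efforts': array([ 1.16849089e-03, -4.07289219e+01, -2.93700331e+01, -1.35238379e-04,
        3.41321356e-03,  7.37586845e-06]), 'eef_pos': array([ 0.23061775, -0.63375717,  0.2300756 ]), 'tcp_rot': array([ 9.84830206e-01,  1.73517478e-01, -2.66422246e-05, -1.07238575e-03]), 'contact_force': array([0.3801672 , 0.44836543, 0.27494228]), 'wrist_torque': array([ 0.01736045, -0.00204019, -0.03060545]), 'finger_force': 0.0, 'opening': 1.0015850085287936}
```

View pics/scene0.png

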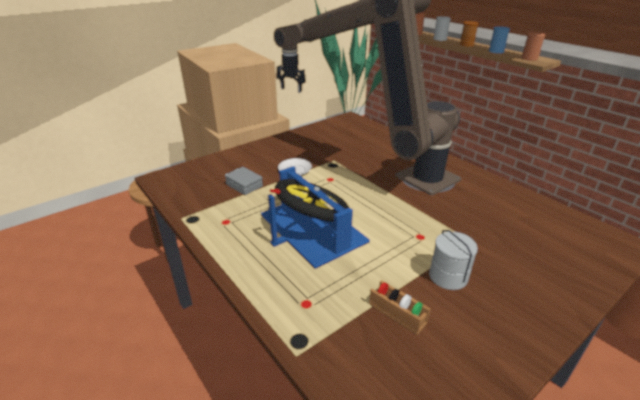

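View pics/top0.png

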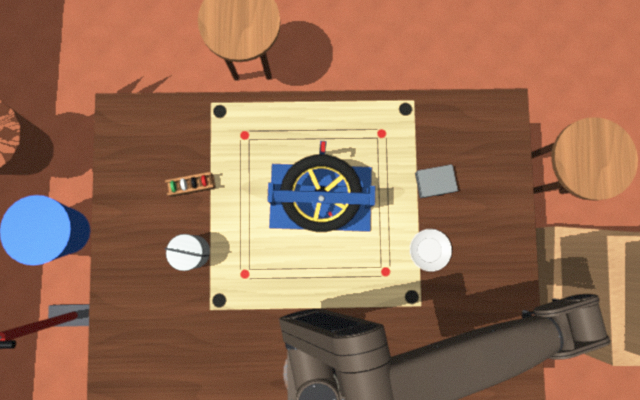

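The scene view shows the stand mid-table. In the top view the pointer is at about (322,147), the hub at (320,198) and the red cap at about (331,213), below and to the right of the hub. Uphill is therefore about world +x.

```bash
cat > h.py <<'E'
import numpy as np, cv2
from plant import ctrl, optics
def ray(c,p,z):
    d=c["R"].T@np.linalg.inv(c["K"])@np.array([p[0],p[1],1.]); o=-c["R"].T@c["t"]
    return o+d*(z-o[2])/d[2]
def plane(c,p,P,n):
    d=c["R"].T@np.linalg.inv(c["K"])@np.array([p[0],p[1],1.]); o=-c["R"].T@c["t"]
    return o+d*((P-o)@n)/(d@n)
def proj(c,X):
    v=c["K"]@(c["R"]@X+c["t"]); return v[:2]/v[2]
E
python3 - <<'E'
from h import *
c=optics.read_camera("top"); im=c["color"]
cr=im[135:245,255:390]; cv2.imwrite("pics/crop0.png",cv2.resize(cr,None,fx=5.4,fy=5.4,interpolation=cv2.INTER_CUBIC))
hsv=cv2.cvtColor(im,cv2.COLOR_BGR2HSV)
blue=cv2.inRange(hsv,(100,120,40),(125,255,255)); blue[:, :255]=0; blue[:,390:]=0
ct=max(cv2.findContours(blue,0,2)[0],key=cv2.contourArea); print(cv2.minAreaRect(ct))
red=cv2.inRange(hsv,(0,150,90),(6,255,255))|cv2.inRange(hsv,(174,150,90),(180,255,255))
n,_,st,ce=cv2.connectedComponentsWithStats(red[135:245,255:390])
for i in range(1,n): print(st[i],ce[i]+[255,135])
E
```

```text
((321.0322265625, 197.37234497070312), (106.09955596923828, 63.00286102294922), 1.6365771293640137)
[123   0   7   3  16] [381.1875 135.75  ]
[66  7  4 10 37] [322.54054054 146.59459459]
[74 77  3  4  8] [329.75  213.375]
```

View pics/crop0.png

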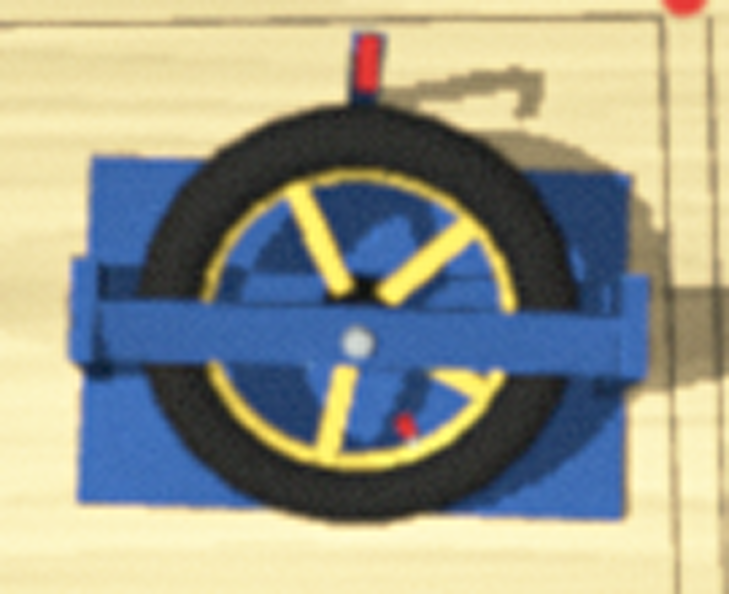

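The crop shows the axle cap at about (358,343). The base plate corners are at (92,156), (632,175), (625,520) and (78,500), and the valve cap is at (405,427). Next I work out the stand pose and the wheel angle.

```bash
cat >> h.py <<'E'
def stand_pose(c,corners):
    C=np.array([ray(c,p,.014) for p in corners])[:,:2]  # uphill-left(+x+y), uphill-right, low-right, low-left
    yx=(C[0]+C[1]-C[2]-C[3]); yaw=np.arctan2(yx[1],yx[0])
    yy=(C[0]+C[3]-C[1]-C[2]); yaw2=np.arctan2(-yy[0],yy[1])
    return C.mean(0),yaw,yaw2
def frame(o,yaw):
    cx,sx=np.cos(yaw),np.sin(yaw); Rz=np.array([[cx,-sx,0],[sx,cx,0],[0,0,1]]); b=np.radians(25)
    u=Rz@[np.cos(b),0,np.sin(b)]; v=Rz@[0,1,0]; n=Rz@[-np.sin(b),0,np.cos(b)]
    return np.array([o[0],o[1],.12]),u,v,n
E
python3 - <<'E'
from h import *
c=optics.read_camera("top")
f=lambda x,y:(255+x/5.4-.4,135+y/5.4-.4)
o,y1,y2=stand_pose(c,[f(*p) for p in [(92,156),(632,175),(625,520),(78,500)]]); print(o,y1,y2)
P0,u,v,n=frame(o,y2)
print("axle pred",proj(c,P0+.034*n),f(358,343),"pointer pred",proj(c,P0+.158*u+.016*n))
X=plane(c,f(405,427),P0,n)-P0; print("valve r",np.hypot(X@u,X@v),"ang",np.degrees(np.arctan2(X@v,X@u)))
for p in [(318,235),(432,260),(338,420),(455,380)]:
    X=plane(c,f(*p),P0+.007*n,n)-P0; print("spoke",np.degrees(np.arctan2(X@v,X@u)))
E
```

```text
[ 0.57679247 -0.02358937] -0.04693472492581897 -0.05099927938154324
axle pred [321.31649097 197.42372884] (320.8962962962963, 198.1185185185185) pointer pred [323.34339023 145.95161148]
valve r 0.07227888940382564 ang -156.25684936177356
spoke 26.406027315109167
spoke -44.6279901285772
spoke 169.97619678142615
spoke -120.02984502176355
```

```bash
cat >> h.py <<'E'
from scipy.spatial.transform import Rotation as Ro
P0,U,V,N=frame((.575,-.022),-.050)
RT=np.column_stack([U,-V,-N])
def st():
    s=ctrl.get_state(); X=s["eef_pos"]-P0
    print("t %.2f"%s["time"],"u,v,n mm",np.round([X@U*1e3,X@V*1e3,X@N*1e3],1),"open %.2f"%s["opening"],"F_uvn",np.round([s["contact_force"]@k for k in (U,V,N)],1)); return s
def delta(a,r,h):
    s=st(); R=Ro.from_quat(s["tcp_rot"]); a=np.radians(a)
    T=P0+r*(np.cos(a)*U+np.sin(a)*V)+h*N
    print("target",T,"shift mm now-axes",np.round(R.inv().apply(T-s["eef_pos"])*1e3,1),"final-axes",np.round(RT.T@(T-s["eef_pos"])*1e3,1),"rotvec",np.round(np.degrees((R.inv()*Ro.from_matrix(RT)).as_rotvec()),1),"q",np.round(s["qpos"],2))
E
python3 -c "
from h import *
delta(138,.054,.12)"
python3 -c "import sys" ; python3 -m creep '[{"z":-20,"grip":0},{"z":-20,"grip":0},{"z":-20,"grip":0},{"z":-20,"grip":0},{"grip":0},{"grip":0},{"grip":0},{"grip":0},{"grip":0},{"grip":0}]' 60
```

```text
t 0.20 u,v,n mm [-237.3 -628.4  232.5] open 1.00 F_uvn [-0.7 -0.5  0.5]
target [0.48983057 0.01844029 0.21179734] shift mm now-axes [ 466.6 -524.5   19.5] final-axes [ 197.2 -664.5  112.5] rotvec [-5.1 24.7 22.5] q [-1.37  0.29  1.58 -0.    1.28 -0.15]$[0]: bad value
```

```bash
python3 -m creep '[{"x":20,"y":-20,"z":-12,"rx":0,"ry":0,"rz":0,"grip":0},{"x":20,"y":-25,"z":-12,"rx":0,"ry":0,"rz":0,"grip":0},{"x":20,"y":-25,"z":-12,"rx":0,"ry":0,"rz":0,"grip":0},{"x":20,"y":-25,"z":-12,"rx":0,"ry":0,"rz":0,"grip":0},{"x":20,"y":-25,"z":-12,"rx":0,"ry":0,"rz":0,"grip":0},{"x":20,"y":-25,"z":-12,"rx":0,"ry":0,"rz":0,"grip":0},{"x":20,"y":-25,"z":-12,"rx":0,"ry":0,"rz":0,"grip":0},{"x":20,"y":-25,"z":-6,"rx":0,"ry":0,"rz":0,"grip":0},{"x":20,"y":-25,"z":0,"rx":0,"ry":0,"rz":0,"grip":0},{"x":20,"y":-25,"z":0,"rx":0,"ry":0,"rz":0,"grip":0}]' 60
python3 -c "
from h import *
delta(138,.054,.12)"
```

```text
time: 1.03
eef_pos: [0.3352, -0.3344, 0.322]
tcp_rot: [0.985, 0.173, 0.0, 0.001]
contact_force: [-0.1, -0.7, 1.2]
opening: 0.005
finger_force: 0.0
t 1.03 u,v,n mm [-117.5 -323.9  277.7] open 0.01 F_uvn [ 0.4 -0.7  1.1]
target [0.48983057 0.01844029 0.21179734] shift mm now-axes [ 265.7 -279.   109.9] final-axes [  77.4 -360.1  157.7] rotvec [-4.9 24.6 22.5] q [-1.   -0.23  1.94  0.    1.43  0.22]
```

```bash
python3 -m creep '[{"x":25,"y":-28,"z":0,"rx":0,"ry":0,"rz":0,"grip":0},{"x":25,"y":-28,"z":0,"rx":0,"ry":0,"rz":0,"grip":0},{"x":25,"y":-28,"z":0,"rx":0,"ry":0,"rz":0,"grip":0},{"x":25,"y":-28,"z":0,"rx":0,"ry":0,"rz":0,"grip":0},{"x":25,"y":-28,"z":0,"rx":0,"ry":0,"rz":0,"grip":0},{"x":25,"y":-28,"z":0,"rx":0,"ry":0,"rz":0,"grip":0},{"x":25,"y":-28,"z":0,"rx":0,"ry":0,"rz":0,"grip":0},{"x":25,"y":-28,"z":0,"rx":0,"ry":0,"rz":0,"grip":0},{"x":25,"y":-28,"z":0,"rx":0,"ry":0,"rz":0,"grip":0},{"x":20,"y":-20,"z":0,"rx":0,"ry":0,"rz":0,"grip":0}]'
python3 -m creep '[{"x":0,"y":0,"z":0,"rx":-1,"ry":4.9,"rz":4.5,"grip":0},{"x":0,"y":0,"z":0,"rx":-1,"ry":4.9,"rz":4.5,"grip":0},{"x":0,"y":0,"z":0,"rx":-1,"ry":4.9,"rz":4.5,"grip":0},{"x":0,"y":0,"z":0,"rx":-1,"ry":4.9,"rz":4.5,"grip":0},{"x":0,"y":0,"z":0,"rx":-1,"ry":4.9,"rz":4.5,"grip":0},{"x":0,"y":0,"z":0,"rx":0,"ry":0,"rz":0,"grip":0},{"x":0,"y":0,"z":0,"rx":0,"ry":0,"rz":0,"grip":0},{"x":0,"y":0,"z":0,"rx":0,"ry":0,"rz":0,"grip":0},{"x":0,"y":0,"z":0,"rx":0,"ry":0,"rz":0,"grip":0},{"x":0,"y":0,"z":0,"rx":0,"ry":0,"rz":0,"grip":0}]'
python3 -c "
from h import *
delta(138,.054,.08)"
```

```text
time: 1.87
eef_pos: [0.4724, 0.0064, 0.3214]
tcp_rot: [0.985, 0.174, 0.0, -0.0]
contact_force: [-0.3, -0.7, 0.0]
opening: 0.0
finger_force: 0.0
time: 2.7
eef_pos: [0.4729, 0.0034, 0.3217]
tcp_rot: [0.976, -0.024, 0.215, 0.006]
contact_force: [0.4, -0.9, 0.2]
opening: 0.004
finger_force: 0.0
t 2.70 u,v,n mm [ -8.3  20.3 226.5] open 0.00 F_uvn [ 0.5 -0.8 -0. ]
target [0.50671418 0.01759541 0.17554503] shift mm now-axes [-31.3 -16.  146.6] final-axes [-31.8 -15.9 146.5] rotvec [0.  0.2 0. ] q [-0.25 -0.5   2.18  0.1   1.04  1.34]
```

```bash
python3 -m creep '[{"x":-8,"y":-4,"z":30,"rx":0,"ry":0,"rz":0,"grip":0},{"x":-8,"y":-4,"z":30,"rx":0,"ry":0,"rz":0,"grip":0},{"x":-8,"y":-4,"z":30,"rx":0,"ry":0,"rz":0,"grip":0},{"x":-8,"y":-4,"z":30,"rx":0,"ry":0,"rz":0,"grip":0},{"x":0,"y":0,"z":20,"rx":0,"ry":0,"rz":0,"grip":0},{"x":0,"y":0,"z":0,"rx":0,"ry":0,"rz":0,"grip":0},{"x":0,"y":0,"z":0,"rx":0,"ry":0,"rz":0,"grip":0},{"x":0,"y":0,"z":0,"rx":0,"ry":0,"rz":0,"grip":0},{"x":0,"y":0,"z":0,"rx":0,"ry":0,"rz":0,"grip":0},{"x":0,"y":0,"z":0,"rx":0,"ry":0,"rz":0,"grip":0}]'
python3 - <<'E'
from h import *
delta(138,.054,-.014)
a=optics.read_camera("scene");b=optics.read_camera("top")
f=lambda im,y,x,h,w,k:cv2.resize(im[y:y+h,x:x+w],None,fx=k,fy=k,interpolation=cv2.INTER_CUBIC)
p=f(a["color"],150,250,100,130,4);q=f(b["color"],135,255,110,95,4)
o=np.zeros((440,900,3),np.uint8);o[:400,:520]=p;o[:440,520:900]=q;cv2.imwrite("pics/s1.png",cv2.resize(o,(800,391)))
E
```

```text
time: 3.53
eef_pos: [0.5038, 0.0177, 0.1832]
tcp_rot: [0.976, -0.024, 0.217, 0.006]
contact_force: [0.6, 0.3, 0.4]
opening: -0.0
finger_force: 0.0
t 3.53 u,v,n mm [-39.6  36.1  88.1] open -0.00 F_uvn [0.7 0.4 0.1]
target [0.54639065 0.01560993 0.0903521 ] shift mm now-axes [ -0.7  -0.2 102.1] final-axes [-6.000e-01 -1.000e-01  1.021e+02] rotvec [ 0.1 -0.1  0. ] q [-0.2  -0.29  2.29  0.09  0.71  1.37]
```

View pics/s1.png

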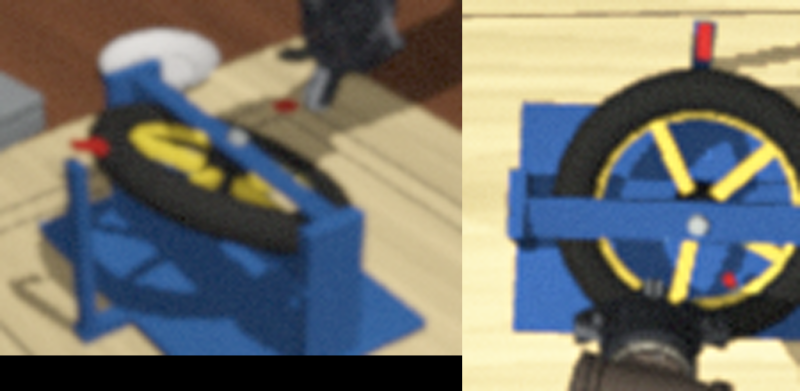

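Left: scene view, fingers above the lower part of the wheel. Right: top view, closed fingertips at about (655,288), left of the lower spoke at (683,270) and clear of the bar and rim. I'll go in between the spokes.

```bash
python3 -m creep '[{"x":0,"y":0,"z":15,"rx":0,"ry":0,"rz":0,"grip":0},{"x":0,"y":0,"z":15,"rx":0,"ry":0,"rz":0,"grip":0},{"x":0,"y":0,"z":12,"rx":0,"ry":0,"rz":0,"grip":0},{"x":0,"y":0,"z":12,"rx":0,"ry":0,"rz":0,"grip":0},{"x":0,"y":0,"z":8,"rx":0,"ry":0,"rz":0,"grip":0},{"x":0,"y":0,"z":0,"rx":0,"ry":0,"rz":0,"grip":0},{"x":0,"y":0,"z":0,"rx":0,"ry":0,"rz":0,"grip":0},{"x":0,"y":0,"z":0,"rx":0,"ry":0,"rz":0,"grip":0},{"x":0,"y":0,"z":0,"rx":0,"ry":0,"rz":0,"grip":0},{"x":0,"y":0,"z":0,"rx":0,"ry":0,"rz":0,"grip":0}]'
python3 -c "
from h import *
st()"
python3 -m creep '[{"x":0,"y":0,"z":8,"rx":0,"ry":0,"rz":0,"grip":0},{"x":0,"y":0,"z":8,"rx":0,"ry":0,"rz":0,"grip":0},{"x":0,"y":0,"z":8,"rx":0,"ry":0,"rz":0,"grip":0},{"x":0,"y":0,"z":8,"rx":0,"ry":0,"rz":0,"grip":0},{"x":0,"y":0,"z":8,"rx":0,"ry":0,"rz":0,"grip":0},{"x":0,"y":0,"z":0,"rx":0,"ry":0,"rz":0,"grip":0},{"x":0,"y":0,"z":0,"rx":0,"ry":0,"rz":0,"grip":0},{"x":0,"y":0,"z":0,"rx":0,"ry":0,"rz":0,"grip":0},{"x":0,"y":0,"z":0,"rx":0,"ry":0,"rz":0,"grip":0},{"x":0,"y":0,"z":0,"rx":0,"ry":0,"rz":0,"grip":0}]'
python3 -c "
from h import *
delta(180,.054,-.014)"
```

```text
time: 4.47
eef_pos: [0.5291, 0.0166, 0.1255]
tcp_rot: [0.976, -0.024, 0.216, 0.006]
contact_force: [0.0, 0.7, 0.3]
opening: -0.0
finger_force: 0.0
t 4.47 u,v,n mm [-41.   36.3  25.2] open -0.00 F_uvn [0.1 0.7 0.3]
time: 5.3
eef_pos: [0.5458, 0.0157, 0.0888]
tcp_rot: [0.976, -0.024, 0.215, 0.006]
contact_force: [0.2, -0.9, -0.6]
opening: -0.001
finger_force: 0.0
t 5.30 u,v,n mm [-41.4  36.2 -15.2] open -0.00 F_uvn [ 0.  -0.9 -0.7]
target [ 0.5320298 -0.0198497  0.0844903] shift mm now-axes [-12.7  36.2  -1.1] final-axes [-12.6  36.2  -1.2] rotvec [0.1 0.1 0. ] q [-0.18 -0.02  2.25  0.12  0.48  1.35]
```

```bash
python3 -m creep '[{"x":-2.5,"y":3.5,"z":0,"rx":0,"ry":0,"rz":0,"grip":0},{"x":-2.5,"y":3.5,"z":0,"rx":0,"ry":0,"rz":0,"grip":0},{"x":-2,"y":4,"z":0,"rx":0,"ry":0,"rz":0,"grip":0},{"x":-2,"y":4,"z":0,"rx":0,"ry":0,"rz":0,"grip":0},{"x":-1.5,"y":4.5,"z":0,"rx":0,"ry":0,"rz":0,"grip":0},{"x":-1.5,"y":4.5,"z":0,"rx":0,"ry":0,"rz":0,"grip":0},{"x":-0.5,"y":5.5,"z":0,"rx":0,"ry":0,"rz":0,"grip":0},{"x":-0.5,"y":5.5,"z":0,"rx":0,"ry":0,"rz":0,"grip":0},{"x":0.5,"y":5.5,"z":0,"rx":0,"ry":0,"rz":0,"grip":0},{"x":0,"y":0,"z":0,"rx":0,"ry":0,"rz":0,"grip":0}]'
python3 - <<'E'
from h import *
delta(228,.0545,-.014)
c=optics.read_camera("top")
X=0
cv2.imwrite("pics/a1.png",cv2.resize(c["color"][135:245,255:390],None,fx=5.4,fy=5.4,interpolation=cv2.INTER_CUBIC))
E
```

```text
time: 6.13
eef_pos: [0.5318, -0.0253, 0.0827]
tcp_rot: [0.976, -0.025, 0.215, 0.006]
contact_force: [0.4, -0.5, -0.3]
opening: 0.0
finger_force: 0.0
t 6.13 u,v,n mm [-54.7  -5.5 -15.7] open 0.00 F_uvn [ 0.3 -0.5 -0.5]
target [ 0.54587545 -0.06109463  0.09189981] shift mm now-axes [18.3 35.  -1.7] final-axes [18.3 35.  -1.7] rotvec [ 0.1  0.2 -0. ] q [-0.28 -0.04  2.29  0.21  0.48  1.17]
```

View pics/a1.png

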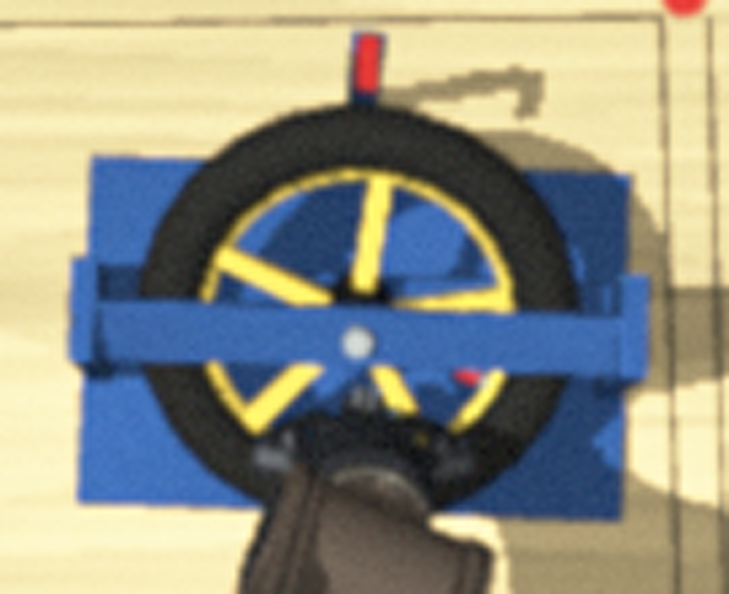

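The top view shows the top spoke at about (375,215) and the cap at (467,377), so the wheel turned about 40° and the stand has not moved. I'll carry on round the arc.

```bash
cat >> h.py <<'E'
def wheel(near):
    c=optics.read_camera("top"); hsv=cv2.cvtColor(c["color"],cv2.COLOR_BGR2HSV)
    m=cv2.inRange(hsv,(22,150,120),(34,255,255)); ys,xs=np.nonzero(m[135:245,255:390]); A=[]
    for x,y in zip(xs,ys):
        X=plane(c,(x+255,y+135),P0+.007*N,N)-P0; a,b=X@U,X@V
        if a>.02 and .03<np.hypot(a,b)<.074: A.append(np.arctan2(b,a))
    A=np.array(A); z=np.exp(5j*A).mean(); s=np.degrees(np.angle(z))/5+36
    s+=72*round((near-s)/72); print("valve deg %.1f"%s,"n",len(A),"coh %.2f"%abs(z)); return s
E
python3 -c "
from h import *
wheel(-113)"
python3 -m creep '[{"x":1,"y":4,"z":0,"rx":0,"ry":0,"rz":0,"grip":0},{"x":1,"y":4,"z":0,"rx":0,"ry":0,"rz":0,"grip":0},{"x":1.5,"y":4,"z":0,"rx":0,"ry":0,"rz":0,"grip":0},{"x":1.5,"y":4,"z":0,"rx":0,"ry":0,"rz":0,"grip":0},{"x":2,"y":3.5,"z":0,"rx":0,"ry":0,"rz":0,"grip":0},{"x":2,"y":3.5,"z":0,"rx":0,"ry":0,"rz":0,"grip":0},{"x":2,"y":3,"z":0,"rx":0,"ry":0,"rz":0,"grip":0},{"x":2,"y":3,"z":0,"rx":0,"ry":0,"rz":0,"grip":0},{"x":2,"y":3,"z":0,"rx":0,"ry":0,"rz":0,"grip":0},{"x":0,"y":0,"z":0,"rx":0,"ry":0,"rz":0,"grip":0}]'
python3 -c "
from h import *
wheel(-80);delta(146,.054,.05)"
```

```text
valve deg -123.3 n 17 coh 0.88
time: 7.07
eef_pos: [0.5447, -0.0577, 0.0897]
tcp_rot: [0.976, -0.025, 0.215, 0.006]
contact_force: [0.0, 0.6, -0.7]
opening: -0.002
finger_force: 0.4
valve deg -82.9 n 13 coh 0.79
t 7.12 u,v,n mm [-38.6 -37.1 -15.4] open -0.00 F_uvn [-0.5  0.6 -0.9]
target [0.51488178 0.01124262 0.1463956 ] shift mm now-axes [ -6.2 -67.2 -65.5] final-axes [ -6.1 -67.3 -65.4] rotvec [ 0.1  0.1 -0. ] q [-0.35 -0.02  2.25  0.25  0.51  1.08]
```

```bash
sed -i 's/(22,150,120),(34,255,255)/(20,90,90),(36,255,255)/' h.py
python3 -m creep '[{"x":0,"y":0,"z":-13,"rx":0,"ry":0,"rz":0,"grip":0},{"x":0,"y":0,"z":-20,"rx":0,"ry":0,"rz":0,"grip":0},{"x":0,"y":0,"z":-20,"rx":0,"ry":0,"rz":0,"grip":0},{"x":0,"y":0,"z":-20,"rx":0,"ry":0,"rz":0,"grip":0},{"x":0,"y":0,"z":0,"rx":0,"ry":0,"rz":0,"grip":0},{"x":0,"y":0,"z":0,"rx":0,"ry":0,"rz":0,"grip":0},{"x":0,"y":0,"z":0,"rx":0,"ry":0,"rz":0,"grip":0},{"x":0,"y":0,"z":0,"rx":0,"ry":0,"rz":0,"grip":0},{"x":0,"y":0,"z":0,"rx":0,"ry":0,"rz":0,"grip":0},{"x":0,"y":0,"z":0,"rx":0,"ry":0,"rz":0,"grip":0}]'
python3 - <<'E'
from h import *
wheel(-80);st()
c=optics.read_camera("top")
cv2.imwrite("pics/a2.png",cv2.resize(c["color"][135:245,255:390],None,fx=5.4,fy=5.4,interpolation=cv2.INTER_CUBIC))
E
```

```text
time: 7.95
eef_pos: [0.5132, -0.055, 0.1544]
tcp_rot: [0.976, -0.025, 0.214, 0.005]
contact_force: [-0.5, 0.3, 0.7]
opening: 0.002
finger_force: 0.0
valve deg -80.4 n 131 coh 0.88
t 8.00 u,v,n mm [-39.7 -36.1  56.7] open 0.00 F_uvn [-0.7 -0.4  0.4]
```

View pics/a2.png

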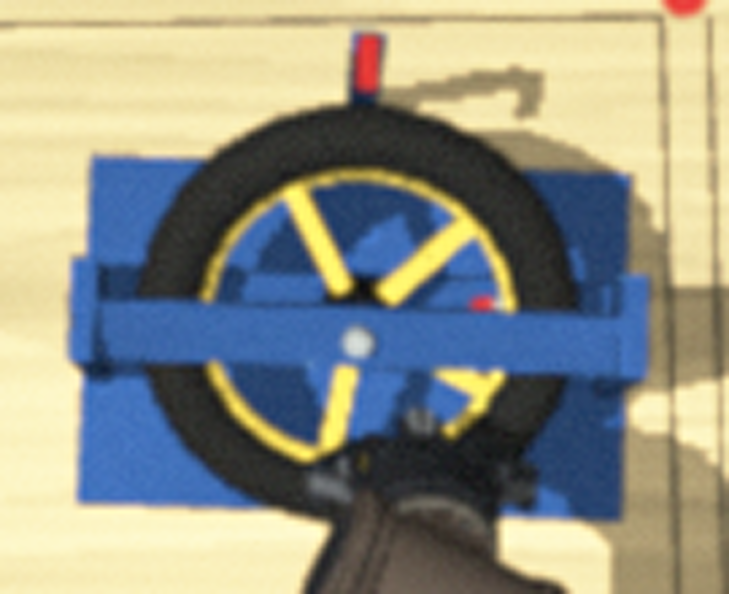

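The wheel sits as at the start but one spoke on: valve near (483,303), at about -81°. I'll repeat the stroke.

```bash
python3 -m creep '[{"x":0,"y":-12,"z":0,"rx":0,"ry":0,"rz":0,"grip":0},{"x":0,"y":-20,"z":0,"rx":0,"ry":0,"rz":0,"grip":0},{"x":0,"y":-20,"z":0,"rx":0,"ry":0,"rz":0,"grip":0},{"x":-1,"y":-20,"z":0,"rx":0,"ry":0,"rz":0,"grip":0},{"x":0,"y":0,"z":0,"rx":0,"ry":0,"rz":0,"grip":0},{"x":0,"y":0,"z":0,"rx":0,"ry":0,"rz":0,"grip":0},{"x":0,"y":0,"z":10,"rx":0,"ry":0,"rz":0,"grip":0},{"x":0,"y":0,"z":10,"rx":0,"ry":0,"rz":0,"grip":0},{"x":0,"y":0,"z":0,"rx":0,"ry":0,"rz":0,"grip":0},{"x":0,"y":0,"z":0,"rx":0,"ry":0,"rz":0,"grip":0}]'
python3 -c "
from h import *
wheel(-80);delta(138,.0545,-.015)"
```

```text
time: 8.88
eef_pos: [0.5244, 0.0156, 0.1364]
tcp_rot: [0.976, -0.025, 0.214, 0.006]
contact_force: [-0.4, 0.0, -0.1]
opening: -0.001
finger_force: 0.0
valve deg -80.3 n 132 coh 0.88
t 8.93 u,v,n mm [-40.1  35.1  37.4] open -0.00 F_uvn [-0.5  0.5 -0.3]
target [0.54649312 0.01593978 0.08928875] shift mm now-axes [-0.2 -1.5 52.4] final-axes [-0.4 -1.4 52.4] rotvec [ 0.1  0.2 -0. ] q [-0.19 -0.16  2.28  0.1   0.6   1.36]
```

```bash
python3 -m creep '[{"x":0,"y":-1,"z":8,"rx":0,"ry":0,"rz":0,"grip":0},{"x":0,"y":0,"z":8,"rx":0,"ry":0,"rz":0,"grip":0},{"x":0,"y":0,"z":8,"rx":0,"ry":0,"rz":0,"grip":0},{"x":0,"y":0,"z":8,"rx":0,"ry":0,"rz":0,"grip":0},{"x":0,"y":0,"z":8,"rx":0,"ry":0,"rz":0,"grip":0},{"x":0,"y":0,"z":8,"rx":0,"ry":0,"rz":0,"grip":0},{"x":0,"y":0,"z":4,"rx":0,"ry":0,"rz":0,"grip":0},{"x":0,"y":0,"z":0,"rx":0,"ry":0,"rz":0,"grip":0},{"x":0,"y":0,"z":0,"rx":0,"ry":0,"rz":0,"grip":0},{"x":0,"y":0,"z":0,"rx":0,"ry":0,"rz":0,"grip":0}]'
python3 -c "
from h import *
st()"
python3 -m creep '[{"x":-2.5,"y":3.5,"z":0,"rx":0,"ry":0,"rz":0,"grip":0},{"x":-2.5,"y":3.5,"z":0,"rx":0,"ry":0,"rz":0,"grip":0},{"x":-2,"y":4,"z":0,"rx":0,"ry":0,"rz":0,"grip":0},{"x":-2,"y":4,"z":0,"rx":0,"ry":0,"rz":0,"grip":0},{"x":-1.5,"y":4.5,"z":0,"rx":0,"ry":0,"rz":0,"grip":0},{"x":-1.5,"y":4.5,"z":0,"rx":0,"ry":0,"rz":0,"grip":0},{"x":-0.5,"y":5.5,"z":0,"rx":0,"ry":0,"rz":0,"grip":0},{"x":-0.5,"y":5.5,"z":0,"rx":0,"ry":0,"rz":0,"grip":0},{"x":0.5,"y":5.5,"z":0,"rx":0,"ry":0,"rz":0,"grip":0},{"x":0,"y":0,"z":0,"rx":0,"ry":0,"rz":0,"grip":0}]'
python3 -m creep '[{"x":1,"y":4,"z":0,"rx":0,"ry":0,"rz":0,"grip":0},{"x":1,"y":4,"z":0,"rx":0,"ry":0,"rz":0,"grip":0},{"x":1.5,"y":4,"z":0,"rx":0,"ry":0,"rz":0,"grip":0},{"x":1.5,"y":4,"z":0,"rx":0,"ry":0,"rz":0,"grip":0},{"x":2,"y":3.5,"z":0,"rx":0,"ry":0,"rz":0,"grip":0},{"x":2,"y":3.5,"z":0,"rx":0,"ry":0,"rz":0,"grip":0},{"x":1.5,"y":2.5,"z":0,"rx":0,"ry":0,"rz":0,"grip":0},{"x":1.5,"y":2.5,"z":0,"rx":0,"ry":0,"rz":0,"grip":0},{"x":1,"y":2,"z":0,"rx":0,"ry":0,"rz":0,"grip":0},{"x":0,"y":0,"z":0,"rx":0,"ry":0,"rz":0,"grip":0}]'
python3 -c "
from h import *
wheel(-10);delta(230,.056,-.015)"
```

```text
time: 9.77
eef_pos: [0.5467, 0.0162, 0.09]
tcp_rot: [0.976, -0.024, 0.215, 0.006]
contact_force: [0.3, 0.4, -0.5]
opening: -0.003
finger_force: 0.0
t 9.77 u,v,n mm [-40.   36.8 -14.4] open -0.00 F_uvn [ 0.1  0.4 -0.6]
time: 10.6
eef_pos: [0.5327, -0.0249, 0.0842]
tcp_rot: [0.976, -0.025, 0.214, 0.006]
contact_force: [0.5, 0.6, -0.1]
opening: -0.002
finger_force: 0.0
time: 11.43
eef_pos: [0.5437, -0.0549, 0.0902]
tcp_rot: [0.976, -0.025, 0.215, 0.006]
contact_force: [0.9, 0.7, -0.5]
opening: 0.0
finger_force: 0.4
valve deg -10.4 n 134 coh 0.87
t 11.48 u,v,n mm [-39.4 -34.4 -14.5] open -0.00 F_uvn [-0.8  0.5 -0.8]
target [ 0.54660454 -0.06353121  0.09119277] shift mm now-axes [3.4 8.5 0.5] final-axes [3.4 8.5 0.5] rotvec [ 0.1  0.1 -0. ] q [-0.34 -0.02  2.25  0.25  0.51  1.09]
```

```bash
cat >> h.py <<'E'
def cap():
    c=optics.read_camera("top"); hsv=cv2.cvtColor(c["color"],cv2.COLOR_BGR2HSV)
    red=cv2.inRange(hsv,(0,120,80),(8,255,255))|cv2.inRange(hsv,(172,120,80),(180,255,255))
    n,_,s,ce=cv2.connectedComponentsWithStats(red[155:225,285:360])
    for i in range(1,n):
        X=plane(c,ce[i]+[285,155],P0,N)-P0; print("cap r %.1f ang %.1f v %.1f"%(1e3*np.hypot(X@U,X@V),np.degrees(np.arctan2(X@V,X@U)),1e3*(X@V)),"area",s[i][4])
    red[155:]=0; m=red.copy(); m[:,:310]=0; m[:,335:]=0; m[:140]=0; ys,xs=np.nonzero(m); X=plane(c,(xs.mean(),ys.mean()),P0+.016*N,N)-P0; print("pointer u,v",X@U*1e3,X@V*1e3)
E
python3 -m creep '[{"x":0.5,"y":1.2,"z":0,"rx":0,"ry":0,"rz":0,"grip":0},{"x":0.5,"y":1.2,"z":0,"rx":0,"ry":0,"rz":0,"grip":0},{"x":0.5,"y":1.2,"z":0,"rx":0,"ry":0,"rz":0,"grip":0},{"x":0.5,"y":1.2,"z":0,"rx":0,"ry":0,"rz":0,"grip":0},{"x":0.5,"y":1.2,"z":0,"rx":0,"ry":0,"rz":0,"grip":0},{"x":0.5,"y":1,"z":0,"rx":0,"ry":0,"rz":0,"grip":0},{"x":0.4,"y":0.5,"z":0,"rx":0,"ry":0,"rz":0,"grip":0},{"x":0,"y":0,"z":0,"rx":0,"ry":0,"rz":0,"grip":0},{"x":0,"y":0,"z":0,"rx":0,"ry":0,"rz":0,"grip":0},{"x":0,"y":0,"z":0,"rx":0,"ry":0,"rz":0,"grip":0}]'
python3 - <<'E'
from h import *
wheel(-5);cap();st()
c=optics.read_camera("top")
cv2.imwrite("pics/a3.png",cv2.resize(c["color"][135:245,255:390],None,fx=5.4,fy=5.4,interpolation=cv2.INTER_CUBIC))
E
```

```text
time: 12.32
eef_pos: [0.5462, -0.0621, 0.0916]
tcp_rot: [0.976, -0.025, 0.215, 0.006]
contact_force: [-0.3, 1.6, -2.0]
opening: -0.004
finger_force: 0.8
valve deg -4.5 n 135 coh 0.87
cap r 73.9 ang -5.1 v -6.5 area 10
pointer u,v 157.75674843686983 0.716264937331579
t 12.42 u,v,n mm [-36.2 -41.4 -14.5] open -0.00 F_uvn [-0.1  1.6 -0.7]
```

View pics/a3.png

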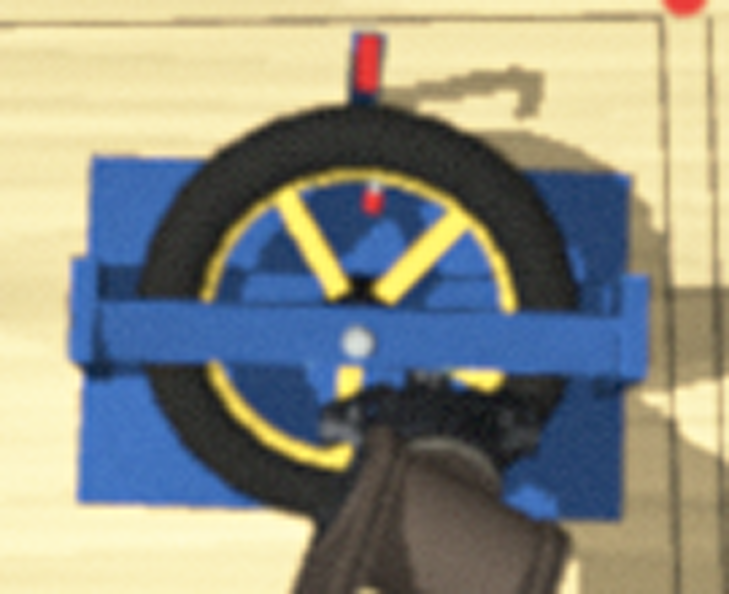

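The top view shows the cap at (373,200), slightly right of the pointer line: about 5° short. One small nudge should do it.

```bash
python3 -m creep '[{"x":0.4,"y":1,"z":0,"rx":0,"ry":0,"rz":0,"grip":0},{"x":0.4,"y":1,"z":0,"rx":0,"ry":0,"rz":0,"grip":0},{"x":0.4,"y":1,"z":0,"rx":0,"ry":0,"rz":0,"grip":0},{"x":0.4,"y":1,"z":0,"rx":0,"ry":0,"rz":0,"grip":0},{"x":0.4,"y":1,"z":0,"rx":0,"ry":0,"rz":0,"grip":0},{"x":0,"y":0,"z":0,"rx":0,"ry":0,"rz":0,"grip":0},{"x":0,"y":0,"z":0,"rx":0,"ry":0,"rz":0,"grip":0},{"x":0,"y":0,"z":0,"rx":0,"ry":0,"rz":0,"grip":0},{"x":0,"y":0,"z":0,"rx":0,"ry":0,"rz":0,"grip":0},{"x":0,"y":0,"z":0,"rx":0,"ry":0,"rz":0,"grip":0}]'
python3 -c "
from h import *
wheel(0);cap();st()"
```

```text
time: 13.3
eef_pos: [0.5479, -0.0672, 0.0925]
tcp_rot: [0.976, -0.025, 0.215, 0.006]
contact_force: [-0.7, 0.4, -0.5]
opening: -0.0
finger_force: 0.6
valve deg -1.0 n 132 coh 0.87
cap r 73.4 ang -0.8 v -1.0 area 9
pointer u,v 158.1897183407537 0.6983445431609849
t 13.40 u,v,n mm [-34.2 -46.4 -14.4] open -0.00 F_uvn [-1.4  0.4 -0.1]
```

```bash
python3 -m creep '[{"x":-1,"y":-2,"z":0,"rx":0,"ry":0,"rz":0,"grip":0},{"x":-1,"y":-2,"z":0,"rx":0,"ry":0,"rz":0,"grip":0},{"x":0,"y":0,"z":0,"rx":0,"ry":0,"rz":0,"grip":0},{"x":0,"y":0,"z":-10,"rx":0,"ry":0,"rz":0,"grip":0},{"x":0,"y":0,"z":-15,"rx":0,"ry":0,"rz":0,"grip":0},{"x":0,"y":0,"z":-20,"rx":0,"ry":0,"rz":0,"grip":0},{"x":0,"y":0,"z":-20,"rx":0,"ry":0,"rz":0,"grip":0},{"x":0,"y":0,"z":-20,"rx":0,"ry":0,"rz":0,"grip":0},{"x":0,"y":0,"z":-20,"rx":0,"ry":0,"rz":0,"grip":0},{"x":0,"y":0,"z":-20,"rx":0,"ry":0,"rz":0,"grip":0}]'
python3 -m creep '[{"x":0,"y":0,"z":-10,"rx":0,"ry":0,"rz":0,"grip":0},{"x":0,"y":0,"z":0,"rx":0,"ry":0,"rz":0,"grip":0},{"x":0,"y":0,"z":0,"rx":0,"ry":0,"rz":0,"grip":0},{"x":0,"y":0,"z":0,"rx":0,"ry":0,"rz":0,"grip":0},{"x":0,"y":0,"z":0,"rx":0,"ry":0,"rz":0,"grip":0},{"x":0,"y":0,"z":0,"rx":0,"ry":0,"rz":0,"grip":0},{"x":0,"y":0,"z":0,"rx":0,"ry":0,"rz":0,"grip":0},{"x":0,"y":0,"z":0,"rx":0,"ry":0,"rz":0,"grip":0},{"x":0,"y":0,"z":0,"rx":0,"ry":0,"rz":0,"grip":0},{"x":0,"y":0,"z":0,"rx":0,"ry":0,"rz":0,"grip":0}]'
python3 - <<'E'
from h import *
wheel(0);cap();st()
c=optics.read_camera("top")
cv2.imwrite("pics/a4.png",cv2.resize(c["color"][90:310,150:480],None,fx=2.4,fy=2.4,interpolation=cv2.INTER_CUBIC))
E
```

```text
time: 14.23
eef_pos: [0.4934, -0.0601, 0.2062]
tcp_rot: [0.976, -0.024, 0.216, 0.006]
contact_force: [0.8, 0.3, -0.1]
opening: 0.002
finger_force: 0.0
time: 15.07
eef_pos: [0.4894, -0.0599, 0.2138]
tcp_rot: [0.976, -0.025, 0.215, 0.006]
contact_force: [0.4, 0.1, 0.3]
opening: 0.0
finger_force: 0.0
valve deg -0.9 n 133 coh 0.87
cap r 73.4 ang -0.8 v -1.0 area 9
pointer u,v 158.1897183407537 0.6983445431609849
t 15.17 u,v,n mm [-36.  -42.1 120.5] open -0.00 F_uvn [ 0.3 -0.1 -0.4]
```

View pics/a4.png

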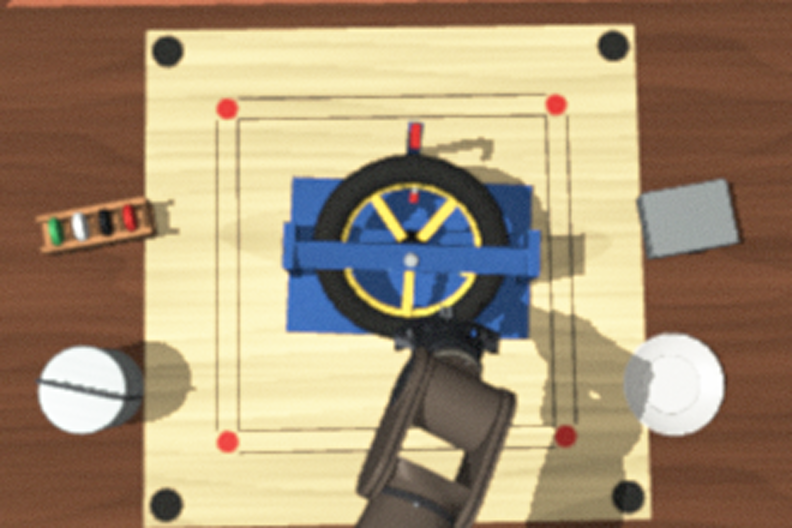

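The cap at (413,198) lines up between the hub (411,260) and the pointer (415,137). The stand and bystanders are in place and the fingers are clear, so I'm handing in.

```bash
python3 -c "
from plant import sign_off
print(sign_off())"
```

```text
the job is handed in; nothing more can be done
None
```

The job is handed in: the camera put the valve stem about 1° from the very top, in line with the pointer, with the wheel still, the stand and bystanders apparently unmoved, and the fingers clear; the sign-off gave no verdict.

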